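# Snap the cap onto the open toothpick jar

### The job

One of the three toothpick jars on the packing table is still open. Pick up the loose snap cap, set it level on the neck of the open jar and press it straight down until it clicks; do not stop at the click but keep pressing until the cap is fully home, and finish holding it down, still pressing firmly on the cap, with the jar standing upright about where it was. Leave the two closed jars, the stack of paper sleeves and the bundle of chopsticks alone.

Things in the scene. Friction and masses are not known exactly. Their poses are not given: they have to be found in the camera images.
- jar: Open jar: clear plastic, full of wooden toothpicks, loose, 150 to 230 g, standing on the table. Body 64 mm diameter, 48 mm high; sloping shoulder up to 57 mm; neck 39 mm diameter with tapered rim at 74 mm. A springy snap bead rings the neck 66 mm above the underside, standing out to 45 mm diameter. Origin: centre of the underside, z up.
- jar_mouth (a point): Centre of the open jar's rim, 74 mm above its underside. Set on loosely, the cap stops on the bead, lower edge 68 to 69 mm above the jar's underside. Pressing takes a force rising to about 8 N (6 to 12), which drops as the lip passes the bead at about 64 mm (the click). Fully home, the cap's top rests hard on the rim, lower edge at 59 mm.
- cap: Loose snap cap: round, white plastic, 18 g, 54 mm outside diameter, 18.5 mm high, ribbed side, flat closed top, lying open side down. Origin: centre of its open lower edge, z up. 2 mm above that edge an inner lip, 41 mm clear, slips over the neck (1 mm play each side) and must spring over the bead; bore above it 46 mm wide, 15 mm deep from the edge.
- cap_top (a point): Centre of the cap's flat top, 18.5 mm above its lower edge. The cap may be pressed while gripped by its side or with closed fingers on the middle of this top.
- closed_a: A finished jar, loose: same jar with its cap fully home, 77.5 mm high in all, 64 mm in diameter. Origin: centre of its underside. To be left alone.
- closed_b: Another finished jar, just like closed_a. To be left alone.
- sleeves: Stack of white paper chopstick sleeves, 190 x 36 x 30 mm, loose, lying flat. Origin: centre of its underside, x along its length. To be left alone.
- bundle: Bundle of bare wooden chopsticks with a paper band, 205 x 36 x 20 mm, loose, lying flat. Origin: centre of its underside, x along its length. To be left alone.

How it is judged:
By the outcome, as a careful person would: the job done as asked, in the order asked, and still so for the second after the job is handed in, while the arm keeps its last pose, push and grip.
It also fails if it takes over 51 s, if anything falls off the work surface, if the arm or the gripper's body presses on something with over 40 N, if the wrist force passes 120 N, or if a joint passes its speed limit or range.

### The arm

A 6-joint arm with a two-finger parallel gripper is mounted at the origin on the work surface. World frame = base frame: x ahead of the robot, y to its left, z up, the work surface at z = 0. Lengths are in m, angles in degrees, forces in N, time in s.
With the tool pointing down it reaches from about 0.3 to 0.75 m from the base axis. Payload 8.5 kg.
Tool frame: the origin (TCP) lies between the finger pads; the fingertips stand 17 mm ahead of it and the grasp point (between the pads) lies 2 mm behind it; z points along the fingers, y is the direction in which the jaws open and shut (so a half turn about z gives the same grasp; the last joint's range is limited). The gripper opens to 85 mm and grips with 20 to 120 N. Pads are 22 mm wide; open, the fingers measure 114 mm over their backs; the gripper's body (76 mm by 85 mm) begins 54 mm behind the grasp point. The pads swing forward as they close: fully open they stand 13 mm farther back than shut.
Start: joints at [-81.492, 21.807, 74.336, -0, 83.858, -12.336], TCP at [0.196, -0.514, 0.225] pointing down, gripper open.
Joint ranges: [-178.18, 178.18], [-50.72, 133.34], [12.68, 142.11], [-81.47, 261.47], [9.98, 163.14], [-165.26, 165.26]. Speed limits (degrees/s): [136.94, 136.94, 180, 180, 180, 180].

### API

Orientations are given as a 3x3 rotation matrix whose columns are the frame's x, y, z axes.
In Python, from rig import readout, eyes, env gives the robot as it stands.
- The arm moves only by the tool arm_command, never from a script. Its argument "rows" is text: rows parted by semicolons, each of 7 numbers parted by spaces: the closure, from 0 (fully open) to 1 (shut), then the shift along the tool's x, y, z in mm, then the turn, a rotation vector about the tool's x, y, z in degrees. In form: grip dx dy dz rx ry rz; .... A call has 1 to 5 rows; each row shifts and turns the commanded pose from where the row before left it, along the tool's axes as they then stand; what a row does not reach is not made up. A row lasts 1/12 s, in which the tool goes at most 41.7 mm and 7.16 degrees, less where a joint would pass 70% of its speed; a pose out of reach is approached as far as the arm can. A call with a gripper value outside its range is refused whole. The fingers move at their own pace and stop on an object; "squeeze" is the grip in N (left out, the last holds). Time passes only in rows, so rows that do not move let the fingers close. It gives the time, the measured TCP pose, the force and the opening at its end, in the units of the state.
- readout.observe(): the state, without advancing time (a new reading comes with each control period).
- eyes.get_image(name): name is "scene" or "top" or "wrist"; returns the picture (400x640x3 uint8, red, green, blue); there is no depth.
- eyes.camera_model(name): a dict with "mtx" (3x3 intrinsics, pixels), "view" (4x4, takes a point from world to camera coordinates). Camera axes: x right, y up, looking along -z (the intrinsics and any distortion apply to the point x, -y, -z); pixel columns grow to the right and rows downward; lengths in m; the calibration is good to about 2 mm. A picture is of the moment at which its call begins: read the wrist's pose just before it. camera_model takes no time and is no camera call; for the wrist camera it gives the pose at the moment of the call.
- env.close_job(): hands the job in, once; it reports no verdict.
The state is a dict: "time_s": time; "q": joint angles; "qvel": joint speeds; "joint_efforts": joint torques, N m; "position": TCP position; "tool_rot": TCP orientation; "ft_force": force on the tool from outside, world axes, zero at the start; "wrist_torque": the same for the moment, N m; "grip_width": finger opening in m.
Only numpy, scipy, OpenCV 4.12 (cv2) and the standard library are available. Lean on these libraries where they do the work, as an engineer would, in place of code of your own. Each camera call takes 0.05 s, during which the arm holds its last target. There are 200 camera calls.

## Working session

There is one attempt and no reset: what is moved stays moved. The work goes in short steps, Python scripts to look and compute and a tool call to move; the robot and the scene stay as the last step left them, time stands still between calls to the robot, and variables do not carry over. Pictures are saved under pics/ and viewed, about 8 in all and at most 12, crops included, and the job is handed in when it is done.

Besides the shell and the picture viewer there is one more tool, called by a JSON object that holds its "op" and its "data", one argument or row to a line. arm_command: Moves the arm, as the interface text tells. Its arguments: {"type":"object","properties":{"rows":{"type":"string"},"squeeze":{"type":"number"}},"required":["rows"]}

```bash
mkdir -p pics && cat > h.py <<'E'
import numpy as np, cv2
from rig import readout, eyes, env
def snap(n,f):
    s=readout.observe(); m=eyes.camera_model(n); im=eyes.get_image(n)
    cv2.imwrite('pics/'+f,im[:,:,::-1]); np.savez('pics/'+f[:-4]+'.npz',im=im,mtx=m['mtx'],view=m['view']); 
    return im,m
def ray(m,u,v):
    K=np.array(m['mtx']);V=np.array(m['view']);d=np.linalg.inv(K)@[u,v,1.];d=np.array([d[0],-d[1],-d[2]])
    R=V[:3,:3];return -R.T@V[:3,3],R.T@d
def onz(m,u,v,z):
    o,d=ray(m,u,v);return o+d*(z-o[2])/d[2]
def proj(m,p):
    V=np.array(m['view']);c=V[:3,:3]@np.array(p)+V[:3,3];q=np.array(m['mtx'])@[c[0],-c[1],-c[2]];return q[:2]/q[2]
E
python3 - <<'E'
from h import *
a,m=snap('top','t1.png');b,n=snap('scene','s1.png')
print(m,n);
s=readout.observe();print(s)
cv2.imwrite('pics/b1.png',cv2.resize(np.vstack([a,b])[:,:,::-1],(480,600)))
E
```

```text
{'mtx': array([[391.55181297,   0.        , 322.2523926 ],
       [  0.        , 391.55181297, 199.09843146],
       [  0.        ,   0.        ,   1.        ]]), 'view': array([[ 3.58110896e-03, -9.99552163e-01, -2.97094213e-02,
         1.83622043e-02],
       [ 9.91295208e-01, -3.61692029e-04,  1.31657435e-01,
        -6.07305340e-01],
       [-1.31609220e-01, -2.99222866e-02,  9.90849974e-01,
        -9.33006024e-01],
       [ 0.00000000e+00,  0.00000000e+00,  0.00000000e+00,
         1.00000000e+00]])} {'mtx': array([[509.56006867,   0.        , 319.09657835],
       [  0.        , 509.56006867, 205.75232209],
       [  0.        ,   0.        ,   1.        ]]), 'view': array([[ 0.54340404,  0.83935941,  0.01370484, -0.33625696],
       [-0.49869364,  0.30963719,  0.80958598,  0.25890175],
       [ 0.67529009, -0.44676681,  0.5868413 , -1.59825639],
       [ 0.        ,  0.        ,  0.        ,  1.        ]])}
{'time_s': 0.1, 'q': array([-8.14921506e+01,  2.18372242e+01,  7.43790176e+01, -2.04979752e-04,
        8.38574743e+01, -1.23355120e+01]), 'qvel': array([ 0.01128771, -0.06504569, -0.28981539,  0.00940789, -0.01765613,
        0.00672986]), 'joint_efforts': array([ 4.65728837e-03, -4.49219370e+01, -2.31658387e+01, -1.51650429e-04,
        3.64004511e-03,  1.16222782e-05]), 'position': array([ 0.19565708, -0.51373808,  0.22488084]), 'tool_rot': array([[ 9.34556553e-01,  3.55814575e-01, -1.93862084e-04],
       [ 3.55814524e-01, -9.34555727e-01,  1.27190402e-03],
       [ 2.71387066e-04, -1.25764518e-03, -9.99999172e-01]]), 'ft_force': array([ 0.05897824, -0.205721  , -0.02283245]), 'wrist_torque': array([-0.01838376,  0.01497135,  0.00352687]), 'grip_width': 0.08527715574956668}
```

View pics/t1.png

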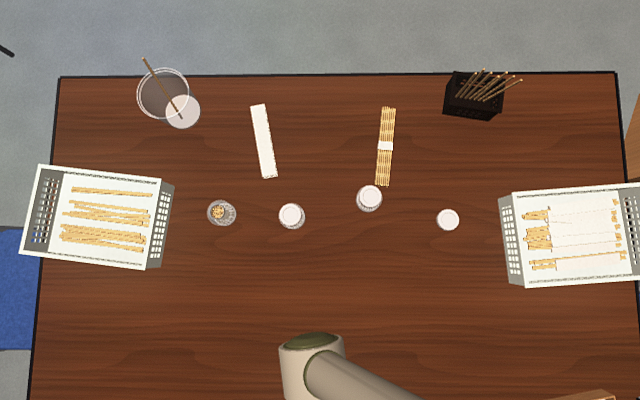

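View pics/s1.png

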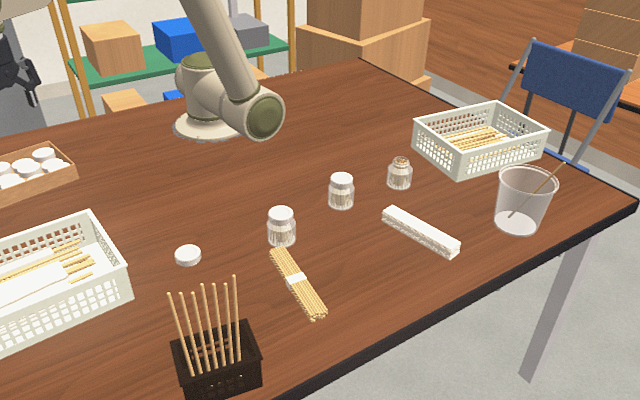

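The top view shows the open jar at about (221,213), the closed jars at (291,215) and (369,198), and the cap at (448,220). In the scene view the cap is at (187,255) and the open jar at (400,172).

```bash
python3 - <<'E'
from h import *
for f,w in (('t1',[(448,220),(291,215),(369,198)]),('s1',[(187,255)])):
    d=np.load(f'pics/{f}.npz');im=d['im'].astype(int)
    k=((im.min(2)>150)&(im.max(2)-im.min(2)<50)).astype(np.uint8)
    n,l,st,c=cv2.connectedComponentsWithStats(k)
    for u,v in w:
        i=l[v,u];e=cv2.minEnclosingCircle(np.argwhere(l==i)[:,::-1].astype(np.float32))
        print(f,i,st[i],c[i],e,[onz(d,*c[i],z).round(4) for z in (.0185,.0775)], onz(d,e[0][0]+e[1],e[0][1],.0185)-onz(d,e[0][0]-e[1],e[0][1],.0185))
d=np.load('pics/t1.npz')
print('jar',onz(d,218.5,212,.074),onz(d,222,213,.03))
s=np.load('pics/s1.npz');print(onz(s,401,160,.074))
a=d['im'][185:241,192:252];b=s['im'][145:201,370:430]
cv2.imwrite('pics/c1.png',np.hstack([cv2.resize(x,None,fx=6,fy=6,interpolation=2) for x in (a,b)])[:,:,::-1])
E
```

```text
t1 221 [437 209  22  21 362] [447.7320442  219.19337017] ((447.6864318847656, 219.3474578857422), 10.941341400146484) [array([ 0.5594, -0.2942,  0.0185]), array([ 0.5546, -0.2772,  0.0775])] [ 6.44424526e-05 -5.42449994e-02  0.00000000e+00]
t1 213 [279 203  26  26 467] [291.05567452 215.32119914] ((291.4166564941406, 215.5833282470703), 12.923493385314941) [array([0.5687, 0.099 , 0.0185]), array([0.5634, 0.0925, 0.0775])] [ 5.91835204e-05 -6.56915962e-02  0.00000000e+00]
t1 190 [357 185  25  26 468] [368.91666667 197.26709402] ((368.75, 197.75), 12.966403007507324) [array([ 0.6148, -0.0983,  0.0185]), array([ 0.6067, -0.093 ,  0.0775])] [-3.07359728e-05 -6.55303396e-02  0.00000000e+00]
s1 103 [175 244  26  22 430] [188.06511628 254.13255814] ((187.6552276611328, 254.380859375), 13.099152565002441) [array([ 0.5691, -0.2962,  0.0185]), array([ 0.637 , -0.314 ,  0.0775])] [0.02902919 0.04640559 0.        ]
jar [0.57156562 0.26818613 0.074     ] [0.57340701 0.27232954 0.03      ]
[0.57674388 0.27249135 0.074     ]
```

View pics/c1.png

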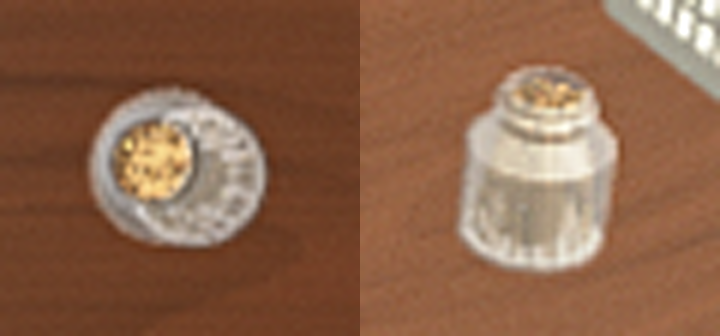

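The jar mouth is near (0.572, 0.270) and the cap near (0.560, -0.294). Its measured diameter is 54 mm, which matches the given size. I'll move above the cap.

{"op": "arm_command", "data": {
  "rows": "0 35 -6 5 0 0 0;0 35 -6 5 0 0 0;0 35 -6 5 0 0 0;0 35 -6 5 0 0 0;0 35 -6 5 0 0 0",
  "squeeze": 60
}}

```text
time_s: 0.52
position: [0.3497, -0.4225, 0.1999]
tool_rot: [[0.935, 0.356, -0.0], [0.356, -0.935, 0.001], [-0.0, -0.001, -1.0]]
ft_force: [0.4, -0.5, 0.1]
grip_width: 0.0856
```

{"op": "arm_command", "data": {
  "rows": "0 35 -7 5 0 0 0;0 35 -7 5 0 0 0;0 35 -7 5 0 0 0;0 35 -6 5 0 0 0;0 35 -6 5 0 0 0"
}}

```text
time_s: 0.93
position: [0.5016, -0.3292, 0.1749]
tool_rot: [[0.935, 0.356, -0.001], [0.356, -0.935, 0.0], [-0.0, -0.001, -1.0]]
ft_force: [-0.2, -0.4, -0.1]
grip_width: 0.0853
```

{"op": "arm_command", "data": {
  "rows": "0 35 -6 5 0 0 0;0 30 -6 5 0 0 0;0 0 0 0 0 0 0;0 0 0 0 0 0 0"
}}

```text
time_s: 1.27
position: [0.5575, -0.295, 0.1644]
tool_rot: [[0.934, 0.358, -0.001], [0.358, -0.934, 0.001], [-0.001, -0.001, -1.0]]
ft_force: [0.1, -1.6, -0.5]
grip_width: 0.0858
```

```bash
cat > cap.py <<'E'
from h import *
import sys
im,m=snap('wrist',sys.argv[1]);z=float(sys.argv[2]);g=np.array([float(x) for x in sys.argv[3:5]])
s=readout.observe();R=s['tool_rot'];print(s['time_s'],s['position'],s['grip_width'],R.round(4).tolist())
u=proj(m,[*g,z]);a=im.astype(int);k=((a.min(2)>140)&(a.max(2)-a.min(2)<50)).astype(np.uint8)
n,l,st,c=cv2.connectedComponentsWithStats(k)
for i in range(1,n):
    if st[i][4]>400:
        h=cv2.convexHull(np.argwhere(l==i)[:,::-1].astype(np.float32));p=np.array([onz(m,*q,z) for q in h[:,0]],np.float32)
        (x,y),r=cv2.minEnclosingCircle(p[:,:2]);print(st[i],x,y,r,'tool mm',(R.T@(np.array([x,y,z])-s['position'])*1000).round(1))
print('expect px',u)
E
python3 cap.py w1.png .0185 .5595 -.2945
```

```text
1.3167 [ 0.55673392 -0.29598048  0.16487201] 0.085236633931127 [[0.9342, 0.3566, -0.0011], [0.3566, -0.9342, 0.0005], [-0.0008, -0.0008, -1.0]]Traceback (most recent call last):
  File "cap.py", line 10, in <module>
    (x,y),r=cv2.minEnclosingCircle(p[:,:2]);print(st[i],x,y,r,'tool mm',(R.T@(np.array([x,y,z])-s['position'])*1000).round(1))
            ~~~~~~~~~~~~~~~~~~~~~~^^^^^^^^^
cv2.error: OpenCV(4.12.0) /io/opencv/modules/imgproc/src/shapedescr.cpp:201: error: (-215:Assertion failed) count >= 0 && (depth == CV_32F || depth == CV_32S) in function 'minEnclosingCircle'
```

View pics/w1.png

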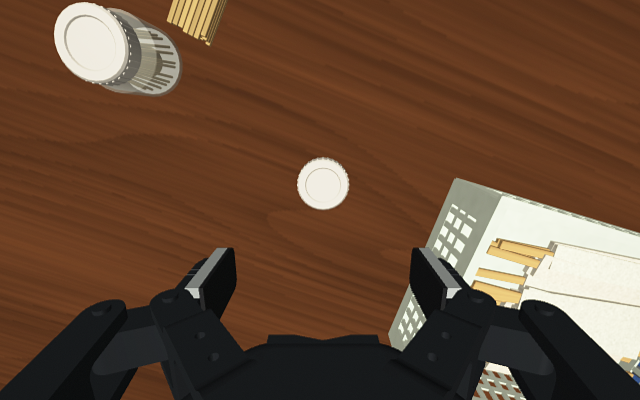

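The wrist view shows the cap at about (323,184), with the closed jar at (95,45) and the basket at right clear of the fingers.

```bash
sed -i 's/minEnclosingCircle(p\[:,:2\])/minEnclosingCircle(np.ascontiguousarray(p[:,:2]))/' cap.py && python3 cap.py w1b.png .0185 .5595 -.2945
```

```text
1.3667 [ 0.55631419 -0.29658834  0.16527226] 0.08545772418975983 [[0.9347, 0.3555, -0.0006], [0.3555, -0.9347, 0.0001], [-0.0005, -0.0003, -1.0]]
[  53    1   74   82 4569] 0.6084438562393188 -0.054094694554805756 0.03533696383237839 tool mm [ 135.  -208.1  146.8]
[130  26  48  67 854] 0.6101573705673218 -0.10386666655540466 0.02808247320353985 tool mm [ 118.9 -160.9  146.8]
[ 296  157   52   51 2063] 0.5598140358924866 -0.2945384085178375 0.027078116312623024 tool mm [  4.1  -0.6 146.8]
[  462   181   178   190 15668] 0.5444543957710266 -0.5875337719917297 0.16978751122951508 tool mm [-114.4  267.8  146.7]
expect px [321.44085691 182.99798465]
```

{"op": "arm_command", "data": {
  "rows": "0 4 -0.5 30 0 0 0;0 0 0 30 0 0 0;0 0 0 30 0 0 0;0 0 0 30 0 0 0;0 0 0 13 0 0 0"
}}

```text
time_s: 1.78
position: [0.558, -0.2945, 0.029]
tool_rot: [[0.935, 0.354, -0.004], [0.354, -0.935, 0.003], [-0.003, -0.004, -1.0]]
ft_force: [-0.4, 0.4, 0.4]
grip_width: 0.0854
```

{"op": "arm_command", "data": {
  "rows": "0.27 0 0 3 0 0 0;0.27 0 0 3 0 0 0;0.27 0 0 2 0 0 0;0.27 0 0 0 0 0 0;0.27 0 0 0 0 0 0"
}}

```text
time_s: 2.2
position: [0.5607, -0.2948, 0.0256]
tool_rot: [[0.935, 0.356, 0.002], [0.356, -0.935, -0.001], [0.001, 0.002, -1.0]]
ft_force: [-0.6, -1.0, -0.7]
grip_width: 0.0622
```

```bash
python3 cap.py w2.png .0185 .5595 -.2945
```

```text
2.25 [ 0.5606985  -0.29469026  0.02549513] 0.062496722551495534 [[0.9346, 0.3558, 0.0013], [0.3558, -0.9346, -0.0011], [0.0009, 0.0015, -1.0]]
[   0    0   52   83 2193] 0.6063700914382935 -0.12399248033761978 0.0230912733823061 tool mm [ 103.4 -143.3    6.9]
[ 275  193   92   92 6556] 0.5614835619926453 -0.294453501701355 0.028444478288292885 tool mm [0.8 0.  7. ]
[  510   226   130   174 13097] 0.5723273754119873 -0.4759652614593506 0.0776427835226059 tool mm [-53.6 173.5   7.2]
[224 241  31  46 477] 0.531179666519165 -0.2567272484302521 0.01659342460334301 tool mm [-14.1 -46.    6.9]
[391 241  31  46 475] 0.5644227266311646 -0.3442118465900421 0.016500968486070633 tool mm [-14.1  47.6   7.1]
[457 364  42  36 767] 0.5035027265548706 -0.4332701563835144 0.018641063943505287 tool mm [-102.8  109.2    7.1]
expect px [319.8528022  243.60191849]
```

View pics/w2.png

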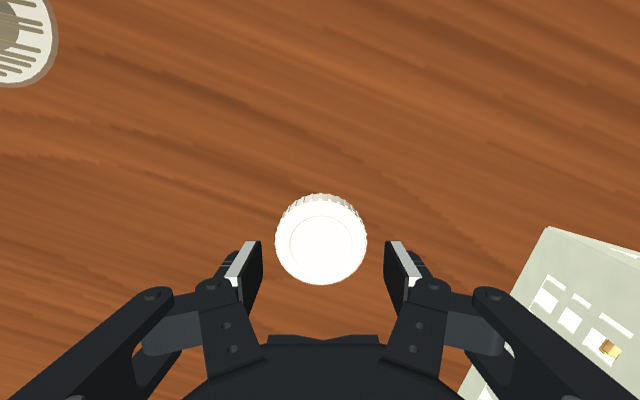

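The cap is centred between the fingers, at (320,240). I'll check the tip height by projection before going lower.

```bash
python3 - <<'E'
from h import *
m=np.load('pics/w2.npz');s=readout.observe();R=s['tool_rot'];p=s['position']
for t in (0,4,8,12,17):print(t,[proj(m,p+R@(np.array([x,-31.2,t])/1e3)).round(0) for x in(11,-11)])
E
```

```text
0 [array([263., 229.]), array([265., 265.])]
4 [array([265., 226.]), array([267., 262.])]
8 [array([266., 223.]), array([268., 258.])]
12 [array([267., 221.]), array([269., 255.])]
17 [array([269., 218.]), array([271., 252.])]
```

{"op": "arm_command", "data": {
  "rows": "0.27 -0.5 0 3 0 0 0;0.27 0 0 3 0 0 0;0.27 0 0 1 0 0 0;0.27 0 0 0 0 0 0"
}}

```text
time_s: 2.58
position: [0.5598, -0.2943, 0.017]
tool_rot: [[0.935, 0.356, -0.001], [0.356, -0.935, 0.0], [-0.0, -0.001, -1.0]]
ft_force: [-0.4, 0.2, -0.0]
grip_width: 0.0624
```

{"op": "arm_command", "data": {
  "rows": "0.27 0 0 1 0 0 0;0.27 0 0 0 0 0 0;0.27 0 0 1 0 0 0;0.27 0 0 0 0 0 0;0.27 0 0 0 0 0 0"
}}

```text
time_s: 3.0
position: [0.5599, -0.2945, 0.0154]
tool_rot: [[0.935, 0.356, -0.0], [0.356, -0.935, 0.0], [-0.0, -0.0, -1.0]]
ft_force: [0.3, -0.7, -0.5]
grip_width: 0.0625
```

{"op": "arm_command", "data": {
  "rows": "0.27 0 0 1 0 0 0;0.27 0 0 0 0 0 0;0.27 0 0 1 0 0 0;0.27 0 0 0 0 0 0;0.27 0 0 0 0 0 0"
}}

```text
time_s: 3.42
position: [0.5599, -0.2945, 0.0134]
tool_rot: [[0.935, 0.356, -0.0], [0.356, -0.935, 0.0], [-0.0, -0.0, -1.0]]
ft_force: [0.9, -0.7, -0.4]
grip_width: 0.0622
```

{"op": "arm_command", "data": {
  "rows": "0.6 0 0 0 0 0 0;0.6 0 0 0 0 0 0;0.6 0 0 0 0 0 0;0.6 0 0 0 0 0 0;0.6 0 0 0 0 0 0",
  "squeeze": 50
}}

```text
time_s: 3.83
position: [0.5599, -0.2945, 0.0134]
tool_rot: [[0.935, 0.356, 0.0], [0.356, -0.935, 0.0], [0.0, 0.0, -1.0]]
ft_force: [-0.7, -0.3, 0.3]
grip_width: 0.034
```

{"op": "arm_command", "data": {
  "rows": "0.6 0 0 0 0 0 0;0.6 0 0 0 0 0 0;0.6 0 0 0 0 0 0"
}}

```text
time_s: 4.08
position: [0.5599, -0.2945, 0.0134]
tool_rot: [[0.935, 0.356, -0.0], [0.356, -0.935, 0.0], [-0.0, -0.0, -1.0]]
ft_force: [0.4, 0.1, -0.5]
grip_width: 0.0338
```

```bash
python3 cap.py w3.png .0185 .5595 -.2945|head -1; python3 -c "
import cv2;a=cv2.imread('pics/w3.png');cv2.imwrite('pics/w3c.png',cv2.resize(a[150:350,200:440],None,fx=3,fy=3))"
```

```text
4.1333 [ 0.55993543 -0.29451086  0.01341606] 0.034054224770865116 [[0.9346, 0.3558, -0.0], [0.3558, -0.9346, 0.0], [0.0, -0.0001, -1.0]]
```

View pics/w3c.png

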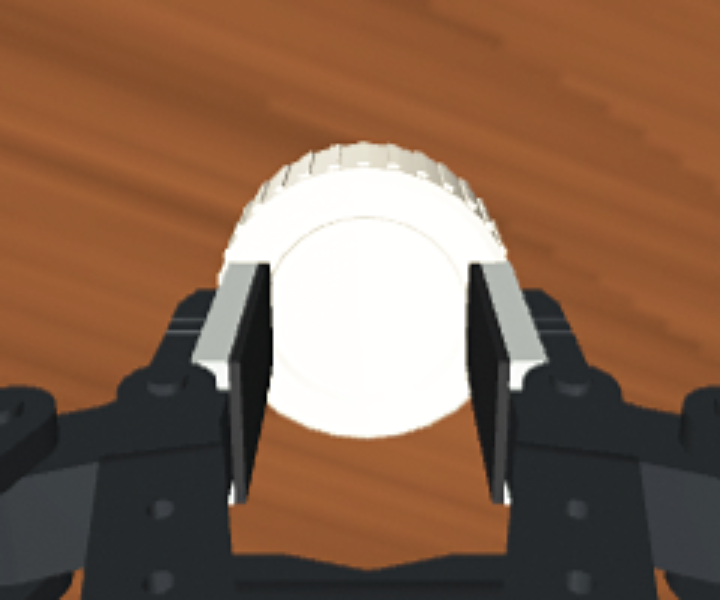

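The fingers closed to 34 mm above the cap without touching it, so the tips stand higher than I assumed. The tip edge in the full image runs from (290,237) to (290,273). I'll work out the real tip depth from that.

```bash
python3 - <<'E'
from h import *
m=np.load('pics/w3.npz');s=readout.observe();R=s['tool_rot'];p=s['position']
V=m['view'];print('cam in tool',(R.T@(-V[:3,:3].T@V[:3,3]-p)*1e3).round(1), 'look',(R.T@-V[2,:3]).round(3))
for w in(-17,17):
  for t in (-25,-20,-15,-10,-5,0):print(w,t,[proj(m,p+R@(np.array([x,w,t])/1e3)).round(0) for x in(11,-11)])
E
```

```text
cam in tool [  70.1    0.7 -149. ] look [-0.276  0.001  0.961]
-17 -25 [array([284., 249.]), array([286., 291.])]
-17 -20 [array([285., 244.]), array([287., 285.])]
-17 -15 [array([286., 240.]), array([288., 280.])]
-17 -10 [array([288., 236.]), array([289., 274.])]
-17 -5 [array([289., 232.]), array([290., 270.])]
-17 0 [array([290., 229.]), array([291., 265.])]
17 -25 [array([358., 249.]), array([356., 291.])]
17 -20 [array([357., 244.]), array([355., 285.])]
17 -15 [array([355., 240.]), array([354., 280.])]
17 -10 [array([354., 236.]), array([353., 274.])]
17 -5 [array([353., 232.]), array([352., 270.])]
17 0 [array([352., 229.]), array([351., 265.])]
```

By projection the tips stand about 9 mm behind the nominal TCP, not 17 mm ahead, and the cap's size confirms the camera's own pose. I'll go by what I measured: reopen, then go lower in guarded steps.

{"op": "arm_command", "data": {
  "rows": "0.2 0 0 0 0 0 0;0.2 0 0 0 0 0 0;0.2 0 0 0 0 0 0;0.2 0 0 0 0 0 0;0.2 0 0 0 0 0 0"
}}

```text
time_s: 4.55
position: [0.5599, -0.2945, 0.0134]
tool_rot: [[0.935, 0.356, -0.0], [0.356, -0.935, 0.0], [0.0, -0.0, -1.0]]
ft_force: [-0.5, 0.3, 0.4]
grip_width: 0.068
```

{"op": "arm_command", "data": {
  "rows": "0.2 0 0 3 0 0 0;0.2 0 0 3 0 0 0;0.2 0 0 3 0 0 0;0.2 0 0 0 0 0 0;0.2 0 0 0 0 0 0"
}}

```text
time_s: 4.97
position: [0.5598, -0.2944, 0.0041]
tool_rot: [[0.935, 0.356, -0.0], [0.356, -0.935, 0.0], [-0.0, -0.001, -1.0]]
ft_force: [0.7, 0.5, -0.4]
grip_width: 0.0681
```

```bash
python3 cap.py w4.png .0185 .5595 -.2945|head -1; python3 -c "
import cv2;a=cv2.imread('pics/w4.png');cv2.imwrite('pics/w4c.png',cv2.resize(a[150:350,200:440],None,fx=3,fy=3))"
```

```text
5.0167 [ 0.55993082 -0.29453856  0.00429904] 0.06851090890677491 [[0.9346, 0.3558, -0.0001], [0.3558, -0.9346, 0.0001], [-0.0001, -0.0001, -1.0]]
```

View pics/w4c.png

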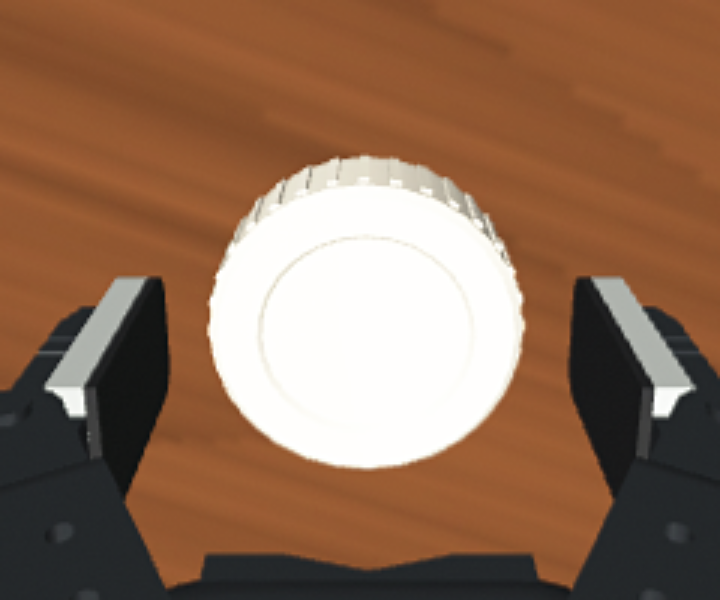

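The view agrees: the tips are still level with or above the cap top, and the cap is centred. I'll go lower with the force guard.

{"op": "arm_command", "data": {
  "rows": "0.2 0 0 3 0 0 0;0.2 0 0 3 0 0 0;0.2 0 0 3 0 0 0;0.2 0 0 0 0 0 0;0.2 0 0 0 0 0 0"
}}

```text
time_s: 5.43
position: [0.5598, -0.2944, -0.0049]
tool_rot: [[0.935, 0.356, -0.0], [0.356, -0.935, 0.0], [-0.0, -0.0, -1.0]]
ft_force: [0.1, 0.7, -0.5]
grip_width: 0.0682
```

{"op": "arm_command", "data": {
  "rows": "0.27 0 0 1 0 0 0;0.27 0 0 1 0 0 0;0.27 0 0 1 0 0 0;0.27 0 0 0 0 0 0;0.27 0 0 0 0 0 0"
}}

```text
time_s: 5.85
position: [0.5599, -0.2945, -0.0076]
tool_rot: [[0.935, 0.356, -0.0], [0.356, -0.935, 0.0], [-0.0, -0.0, -1.0]]
ft_force: [0.2, -0.3, 0.3]
grip_width: 0.0625
```

{"op": "arm_command", "data": {
  "rows": "0.27 0 0 1 0 0 0;0.27 0 0 1 0 0 0;0.27 0 0 0 0 0 0;0.27 0 0 0 0 0 0"
}}

```text
time_s: 6.18
position: [0.5599, -0.2945, -0.0097]
tool_rot: [[0.935, 0.356, -0.0], [0.356, -0.935, 0.0], [-0.0, -0.0, -1.0]]
ft_force: [0.2, 1.1, -0.2]
grip_width: 0.0623
```

{"op": "arm_command", "data": {
  "rows": "0.6 0 0 0 0 0 0;0.6 0 0 0 0 0 0;0.6 0 0 0 0 0 0;0.6 0 0 0 0 0 0;0.6 0 0 0 0 0 0",
  "squeeze": 60
}}

```text
time_s: 6.6
position: [0.5602, -0.2947, -0.0091]
tool_rot: [[0.935, 0.356, 0.001], [0.356, -0.935, -0.001], [0.001, 0.001, -1.0]]
ft_force: [0.2, 0.6, 6.0]
grip_width: 0.0521
```

```bash
python3 cap.py w5.png .0185 .5595 -.2945|head -1; python3 -c "
import cv2;a=cv2.imread('pics/w5.png');cv2.imwrite('pics/w5c.png',cv2.resize(a[150:350,200:440],None,fx=3,fy=3))"
```

```text
6.65 [ 0.56019848 -0.2947005  -0.0090961 ] 0.052201054004549746 [[0.9346, 0.3558, 0.0008], [0.3558, -0.9346, -0.0006], [0.0006, 0.0008, -1.0]]
```

View pics/w5c.png

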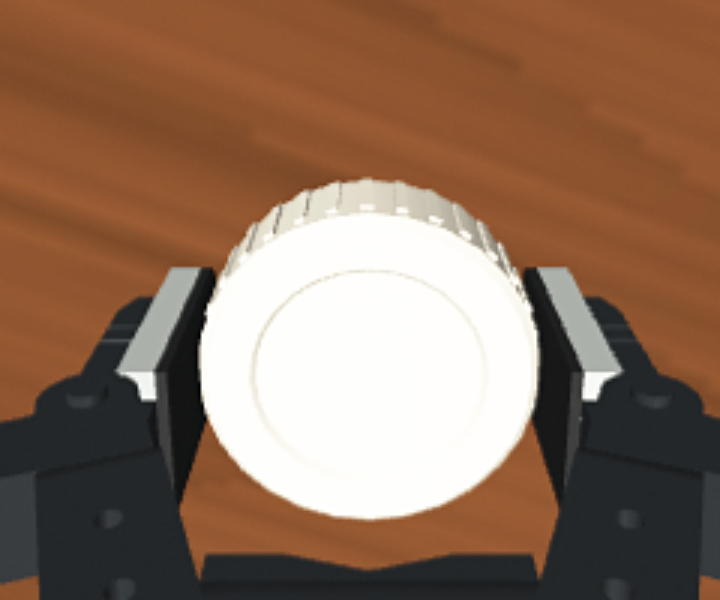

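The cap is gripped at 52 mm and centred in the pads. I'll lift it straight up.

{"op": "arm_command", "data": {
  "rows": "0.6 0 0 -5 0 0 0;0.6 0 0 -15 0 0 0;0.6 0 0 -30 0 0 0;0.6 0 0 -30 0 0 0;0.6 0 0 -30 0 0 0"
}}

```text
time_s: 7.07
position: [0.5596, -0.2942, 0.1014]
tool_rot: [[0.935, 0.356, -0.001], [0.356, -0.935, 0.001], [-0.001, -0.001, -1.0]]
ft_force: [1.0, -0.2, 0.3]
grip_width: 0.0522
```

{"op": "arm_command", "data": {
  "rows": "0.6 0 0 -30 0 0 0;0.6 0 0 -15 0 0 0;0.6 0 0 0 0 0 0;0.6 0 0 0 0 0 0"
}}

```text
time_s: 7.4
position: [0.5598, -0.2944, 0.1455]
tool_rot: [[0.935, 0.356, 0.0], [0.356, -0.935, -0.0], [0.0, 0.0, -1.0]]
ft_force: [0.6, 0.1, -0.6]
grip_width: 0.0524
```

Width holds at 52 mm, so the cap is still held. I'll carry it over to a lookout near the jar.

{"op": "arm_command", "data": {
  "rows": "0.6 6 -21 0 0 0 0;0.6 10 -35 0 0 0 0;0.6 10 -35 0 0 0 0;0.6 10 -35 0 0 0 0;0.6 10 -35 0 0 0 0"
}}

```text
time_s: 7.82
position: [0.5444, -0.1258, 0.1435]
tool_rot: [[0.935, 0.355, -0.003], [0.355, -0.935, 0.002], [-0.003, -0.003, -1.0]]
ft_force: [0.7, -0.4, -0.7]
grip_width: 0.0522
```

{"op": "arm_command", "data": {
  "rows": "0.6 10 -35 0 0 0 0;0.6 10 -35 0 0 0 0;0.6 10 -35 0 0 0 0;0.6 10 -35 0 0 0 0;0.6 10 -35 0 0 0 0"
}}

```text
time_s: 8.23
position: [0.5288, 0.0554, 0.1437]
tool_rot: [[0.935, 0.356, -0.004], [0.356, -0.935, 0.0], [-0.003, -0.002, -1.0]]
ft_force: [1.4, -0.5, 1.1]
grip_width: 0.0524
```

{"op": "arm_command", "data": {
  "rows": "0.6 10 -35 0 0 0 0;0.6 10 -35 0 0 0 0;0.6 10 -35 0 0 0 0;0.6 10 -35 0 0 0 0;0.6 10 -30 0 0 0 0"
}}

```text
time_s: 8.65
position: [0.5147, 0.2324, 0.1436]
tool_rot: [[0.934, 0.356, -0.004], [0.356, -0.934, -0.001], [-0.004, -0.001, -1.0]]
ft_force: [1.4, -1.2, -0.3]
grip_width: 0.0522
```

{"op": "arm_command", "data": {
  "rows": "0.6 6 -18 0 0 0 0;0.6 0 0 0 0 0 0;0.6 0 0 0 0 0 0;0.6 0 0 0 0 0 0"
}}

```text
time_s: 8.98
position: [0.5151, 0.2485, 0.1443]
tool_rot: [[0.935, 0.356, -0.002], [0.356, -0.935, -0.001], [-0.002, 0.0, -1.0]]
ft_force: [-0.8, -0.7, 0.4]
grip_width: 0.0522
```

```bash
python3 cap.py w6.png .074 .5716 .2705
```

```text
9.0333 [0.51539072 0.24819791 0.14457847] 0.05219672386429946 [[0.9349, 0.3548, -0.0017], [0.3548, -0.9349, -0.0007], [-0.0018, 0.0, -1.0]]
[   0    0  113  229 8791] 0.5123393535614014 0.4539363384246826 0.0915035530924797 tool mm [  70.3 -193.4   70.4]
[ 459    0   77   71 3505] 0.6720514297485352 0.18396152555942535 0.028824154287576675 tool mm [123.8 115.6  70.4]
[ 286   89   63   71 1724] 0.573060154914856 0.2736715078353882 0.02472393959760666 tool mm [63.1 -3.4 70.5]
[ 451  166  111   84 5259] 0.5654934048652649 0.11467529833316803 0.04718856140971184 tool mm [ -0.4 142.6  70.6]
[ 267  210  112  113 9581] 0.46578216552734375 0.22862668335437775 0.05208856984972954 tool mm [-53.2   0.7  70.7]
expect px [320.77792479 128.67116962]
```

View pics/w6.png

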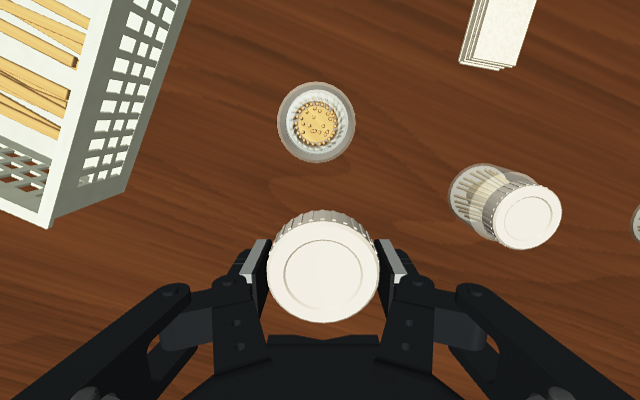

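The wrist view shows the open jar at about (316,122), the held cap at (323,272), and the closed jar at (525,215). The basket is well to the left. I'll measure the jar and the cap precisely in this frame.

```bash
python3 - <<'E'
from h import *
m=np.load('pics/w6.npz');im=m['im'];s=readout.observe();R=s['tool_rot'];p=s['position']
T=lambda u,v,z:(R.T@(onz(m,u,v,z)-p)*1e3).round(1)
h=cv2.cvtColor(im,cv2.COLOR_RGB2HSV)
k=cv2.inRange(h,(12,60,150),(30,255,255));k[:80]=0;k[170:]=0;k[:,:270]=0;k[:,360:]=0
k=cv2.morphologyEx(k,cv2.MORPH_CLOSE,np.ones((5,5)));k=cv2.morphologyEx(k,cv2.MORPH_OPEN,np.ones((5,5)))
c=max(cv2.findContours(k,0,1)[0],key=cv2.contourArea);(u,v),r=cv2.minEnclosingCircle(c);M=cv2.moments(c)
u,v=M['m10']/M['m00'],M['m01']/M['m00'];print('picks',u,v,r,[T(u,v,z) for z in(.05,.06,.07)])
g=cv2.GaussianBlur(cv2.cvtColor(im,cv2.COLOR_RGB2GRAY),(3,3),0)
# jar body outline vs brown wood: low saturation blob
b=((h[:,:,1]<110)|(k>0)).astype(np.uint8);b[:75]=0;b[170:]=0;b[:,:265]=0;b[:,370:]=0
b=cv2.morphologyEx(b,cv2.MORPH_CLOSE,np.ones((7,7)));c=max(cv2.findContours(b,0,1)[0],key=cv2.contourArea)
e=cv2.fitEllipse(c);print('body',e,T(*e[0],.048),T(*e[0],.024))
w=((im.min(2)>200)).astype(np.uint8);n,l,st,ce=cv2.connectedComponentsWithStats(w);i=l[272,323];
c=cv2.findContours((l==i).astype(np.uint8),0,1)[0][0];e=cv2.fitEllipse(cv2.convexHull(c));zt=p[2]+.0276
print('captop',st[i],e,T(*e[0],zt),T(e[0][0]+e[1][0]/2,e[0][1],zt)-T(e[0][0]-e[1][0]/2,e[0][1],zt))
cr=im[75:335,255:395];cv2.imwrite('pics/w6c.png',cv2.resize(cr,None,fx=2.3,fy=2.3)[:,:,::-1])
E
```

```text
picks 315.663914812156 122.64034458004308 22.547832489013672 [array([64.2, -5.1, 94.5]), array([64.5, -4.9, 84.5]), array([64.7, -4.7, 74.5])]
body ((315.79058837890625, 121.80826568603516), (77.93727111816406, 80.75054931640625), 175.1930694580078) [64.8 -5.1 96.5] [ 64.3  -5.6 120.5]
captop [ 267  221  110  101 8480] ((321.7455749511719, 271.0269775390625), (100.69537353515625, 111.42903137207031), 93.94619750976562) [  1.1   0.1 -27.6] [ 0.  46.3  0. ]
```

The wrist view puts the jar axis at tool (64.6, -5.0) mm and the held cap at (1.1, 0.1). The top view's y differs by about 5 mm, so I'll go lower beside the jar and measure again with the mouth and cap at similar depths.

{"op": "arm_command", "data": {
  "rows": "0.6 0 -2 15 0 0 0;0.6 0 -3 20 0 0 0;0.6 0 0 20 0 0 0;0.6 0 0 12 0 0 0;0.6 0 0 0 0 0 0"
}}

```text
time_s: 9.45
position: [0.5126, 0.2524, 0.0758]
tool_rot: [[0.935, 0.354, -0.005], [0.354, -0.935, -0.001], [-0.005, -0.001, -1.0]]
ft_force: [-0.8, -0.7, 0.2]
grip_width: 0.0522
```

{"op": "arm_command", "data": {
  "rows": "0.6 0 0 0 0 0 0;0.6 0 0 0 0 0 0;0.6 0 0 0 0 0 0"
}}

```text
time_s: 9.7
position: [0.5144, 0.2537, 0.0795]
tool_rot: [[0.935, 0.355, 0.002], [0.355, -0.935, 0.0], [0.002, 0.0, -1.0]]
ft_force: [0.5, -0.3, 0.5]
grip_width: 0.0524
```

```bash
python3 cap.py w7.png .074 .574 .2758 | sed -n '1p;$p'; python3 - <<'E'
from h import *
im=cv2.imread('pics/w7.png');cv2.imwrite('pics/w7c.png',cv2.resize(im[40:340,220:420],None,fx=2,fy=2))
E
```

```text
9.75 [0.51429964 0.25381228 0.07944262] 0.05237615821866556 [[0.9347, 0.3555, 0.0018], [0.3555, -0.9347, 0.0005], [0.0019, 0.0002, -1.0]]
expect px [322.12269747 128.54989057]
```

View pics/w7c.png

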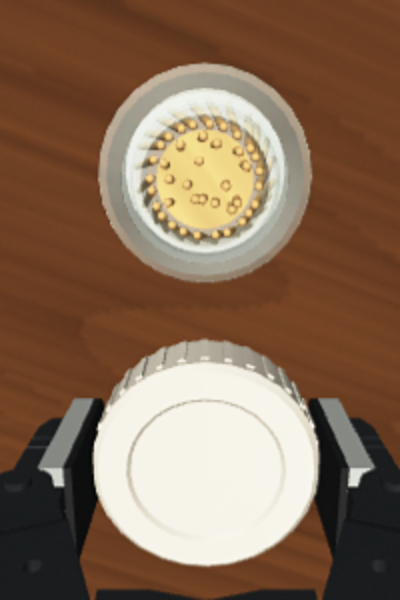

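The mouth, bead ring and cap are all clear. In crop coordinates the bead ring is centred near (204,170) and the cap top near (206,464). I'll fit both.

```bash
python3 - <<'E'
from h import *
m=np.load('pics/w7.npz');im=m['im'];s=readout.observe();R=s['tool_rot'];p=s['position']
def T(u,v,z):return (R.T@(onz(m,u,v,z)-p)*1e3)
def fit(mask,z,name):
    c=max(cv2.findContours(mask,0,1)[0],key=cv2.contourArea);P=cv2.convexHull(c)[:,0]
    X=np.array([T(*q,z)[:2] for q in P],np.float32);e=cv2.fitEllipse(X);(x,y),r=cv2.minEnclosingCircle(X)
    print(name,'z',round(z,4),np.round(e[0],2),'dia',np.round(e[1],1),'mec',round(x,1),round(y,1),round(2*r,1))
h=cv2.cvtColor(im,cv2.COLOR_RGB2HSV)
def win(b,r0,r1,c0,c1):
    o=np.zeros(b.shape,np.uint8);o[r0:r1,c0:c1]=b[r0:r1,c0:c1];return o
k=np.ones((5,5))
body=cv2.morphologyEx(win((h[:,:,1]<110)|(h[:,:,2]>190),60,190,260,385),cv2.MORPH_CLOSE,k);body=cv2.morphologyEx(body,cv2.MORPH_OPEN,k)
for z in(.048,.04):fit(body,z,'body')
ring=cv2.morphologyEx(win(h[:,:,2]>195,75,175,270,375),cv2.MORPH_CLOSE,np.ones((9,9)));ring=cv2.morphologyEx(ring,cv2.MORPH_OPEN,np.ones((9,9)))
for z in(.066,.074):fit(ring,z,'ring')
cap=win(im.min(2)>205,200,330,260,385)
for t in(.0256,.0276,.0296):fit(cap,p[2]+t,'cap')
cv2.imwrite('pics/dbg.png',np.hstack([body,ring,cap])*255)
E
```

```text
body z 0.048 [62.44  0.59] dia [63.4 63.5] mec 62.4 0.6 63.7
body z 0.04 [62.1   0.58] dia [66.2 66.3] mec 62.1 0.5 66.5
ring z 0.066 [65.85 -0.19] dia [41.6 47.2] mec 66.9 -0.9 48.2
ring z 0.074 [66.06 -0.14] dia [39.6 44.9] mec 67.1 -0.8 45.8
cap z 0.105 [-1.5   0.56] dia [52.3 53.1] mec -1.5 0.4 53.5
cap z 0.107 [-0.34  0.56] dia [51.5 52.2] mec -0.3 0.4 52.7
cap z 0.109 [0.82 0.56] dia [50.6 51.4] mec 0.8 0.4 51.8
```

```bash
python3 - <<'E'
from h import *
R7=readout.observe()['tool_rot']
def run(f,R,p,z,th):
    m=np.load(f);im=m['im'];o=np.zeros(im.shape[:2],np.uint8);o[195:335,255:390]=(im.min(2)>th)[195:335,255:390]
    c=max(cv2.findContours(o,0,1)[0],key=cv2.contourArea);P=cv2.convexHull(c)[:,0]
    X=np.array([(R.T@(onz(m,*q,z)-p)*1e3)[:2] for q in P],np.float32);e=cv2.fitEllipse(X);print(f,th,z,e)
R5=np.array([[.9346,.3558,.0008],[.3558,-.9346,-.0006],[.0006,.0008,-1]]);p5=np.array([.56019848,-.2947005,-.0090961])
s=readout.observe()
for th in(205,230):
    run('pics/w5.npz',R5,p5,.0185,th); run('pics/w7.npz',s['tool_rot'],s['position'],s['position'][2]+.0276,th)
E
```

```text
pics/w5.npz 205 0.0185 ((1.0558559894561768, 0.48573824763298035), (52.11543655395508, 56.305789947509766), 80.70787048339844)
pics/w7.npz 205 0.10704262197002579 ((-0.3367840051651001, 0.5605566501617432), (51.49181365966797, 52.23129653930664), 67.3479995727539)
pics/w5.npz 230 0.0185 ((0.03009772300720215, 0.6814165115356445), (52.43898010253906, 53.29841995239258), 90.57942199707031)
pics/w7.npz 230 0.10704262197002579 ((-0.7845809459686279, 0.6918588280677795), (49.46017074584961, 51.623775482177734), 72.18583679199219)
```

```bash
python3 - <<'E'
from h import *
m=np.load('pics/w7.npz');s=readout.observe();R=s['tool_rot'];p=s['position']
g=cv2.GaussianBlur(cv2.cvtColor(m['im'],cv2.COLOR_RGB2GRAY),(3,3),0).astype(np.float32);C=(322.3,125.8)
P=cv2.warpPolar(g,(70*4,180),C,70,cv2.INTER_LINEAR)
D=P[:,:-6]-P[:,6:]
for nm,a,b,z in(('bead',36,47,.066),('body',48,60,.048)):
    r=(D[:,a*4:b*4].argmax(1)+a*4+3)/4.;t=np.arange(180)*2*np.pi/180
    X=np.array([(R.T@(onz(m,C[0]+q*np.cos(w),C[1]+q*np.sin(w),z)-p)*1e3)[:2] for q,w in zip(r,t)])
    k=np.ones(180,bool)
    for _ in range(6):
        A=np.c_[2*X,np.ones(180)];c=np.linalg.lstsq(A[k],(X**2).sum(1)[k],rcond=None)[0];rad=np.sqrt(c[2]+c[:2]@c[:2])
        e=np.linalg.norm(X-c[:2],axis=1)-rad;k=abs(e)<max(.4,2*np.median(abs(e[k])))
    print(nm,c[:2],'dia',2*rad,k.sum(),abs(e[k]).mean())
E
```

```text
bead [64.50183918  0.68810737] dia 42.5145324353441 175 0.11684465768184207
body [62.41114326  0.62704693] dia 63.471530734730045 180 0.07796132753844702
```

The jar is about 63.5 mm ahead of the TCP (62.4 from the body, 64.5 from the ring) and the cap is at about -0.3. I'll shift 64 mm at this height, then descend and feel for contact.

{"op": "arm_command", "data": {
  "rows": "0.6 16 0 0 0 0 0;0.6 22 0 0 0 0 0;0.6 18 0 0 0 0 0;0.6 8 0 0 0 0 0;0.6 0 0 0 0 0 0"
}}

```text
time_s: 10.17
position: [0.5751, 0.2771, 0.0788]
tool_rot: [[0.935, 0.356, 0.002], [0.356, -0.935, 0.001], [0.002, 0.0, -1.0]]
ft_force: [0.4, -0.3, -0.4]
grip_width: 0.0524
```

{"op": "arm_command", "data": {
  "rows": "0.6 0 0 3 0 0 0;0.6 0 0 3 0 0 0;0.6 0 0 2 0 0 0;0.6 0 0 0 0 0 0;0.6 0 0 0 0 0 0"
}}

```text
time_s: 10.58
position: [0.5732, 0.2766, 0.0704]
tool_rot: [[0.935, 0.356, -0.0], [0.356, -0.935, -0.0], [-0.0, -0.0, -1.0]]
ft_force: [0.9, -0.7, 1.0]
grip_width: 0.0524
```

```bash
python3 - <<'E'
from h import *
s=readout.observe();print(s['position'],s['tool_rot'].round(4).tolist(),s['ft_force'].round(2))
a,m=snap('wrist','w8.png');b,n=snap('scene','s2.png');t,k=snap('top','t2.png')
x=cv2.resize(a[170:320,240:400],(533,500));y=cv2.resize(b[130:210,360:440],(260,250),interpolation=2);z=cv2.resize(t[175:255,180:260],(260,250),interpolation=2)
cv2.imwrite('pics/m8.png',np.hstack([x,np.vstack([y,z])])[:,:,::-1])
for q in(k,n):print(proj(q,[.574,.2758,.074]))
E
```

```text
[0.57323797 0.27660366 0.07042425] [[0.9345, 0.3558, -0.0003], [0.3558, -0.9345, -0.0001], [-0.0003, -0.0, -1.0]] [ 0.91 -0.71  0.96]
[215.40549799 210.99215334]
[401.29642821 159.17323127]
```

View pics/m8.png

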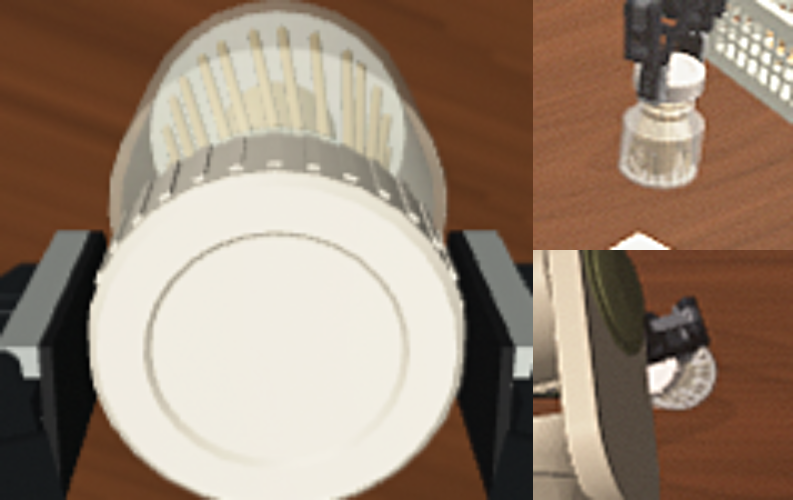

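The cap sits over the neck, level and symmetric in the wrist and scene insets, with its edge about 5 mm above the rim. I'll go down slowly.

{"op": "arm_command", "data": {
  "rows": "0.6 0 0 1.5 0 0 0;0.6 0 0 1.5 0 0 0;0.6 0 0 1 0 0 0;0.6 0 0 0 0 0 0",
  "squeeze": 80
}}

```text
time_s: 11.07
position: [0.5734, 0.2767, 0.0661]
tool_rot: [[0.935, 0.356, -0.001], [0.356, -0.935, -0.0], [-0.001, -0.0, -1.0]]
ft_force: [0.3, -0.4, -0.2]
grip_width: 0.0516
```

{"op": "arm_command", "data": {
  "rows": "0.6 0 0 1 0 0 0;0.6 0 0 0 0 0 0;0.6 0 0 1 0 0 0;0.6 0 0 0 0 0 0"
}}

```text
time_s: 11.4
position: [0.5735, 0.2767, 0.0643]
tool_rot: [[0.935, 0.356, -0.0], [0.356, -0.935, -0.0], [-0.0, -0.0, -1.0]]
ft_force: [-0.7, -0.3, 0.1]
grip_width: 0.0519
```

{"op": "arm_command", "data": {
  "rows": "0.6 0 0 1 0 0 0;0.6 0 0 0 0 0 0;0.6 0 0 1 0 0 0;0.6 0 0 0 0 0 0"
}}

```text
time_s: 11.73
position: [0.5735, 0.2767, 0.0622]
tool_rot: [[0.935, 0.356, -0.0], [0.356, -0.935, -0.0], [-0.0, -0.0, -1.0]]
ft_force: [-1.3, -0.1, -0.1]
grip_width: 0.0514
```

{"op": "arm_command", "data": {
  "rows": "0.6 0 0 1 0 0 0;0.6 0 0 0 0 0 0;0.6 0 0 0 0 0 0"
}}

```text
time_s: 11.98
position: [0.5736, 0.2767, 0.0614]
tool_rot: [[0.935, 0.356, -0.0], [0.356, -0.935, -0.0], [-0.0, -0.0, -1.0]]
ft_force: [0.2, -0.5, -0.7]
grip_width: 0.0518
```

{"op": "arm_command", "data": {
  "rows": "0.6 0 0 1 0 0 0;0.6 0 0 0 0 0 0;0.6 0 0 0 0 0 0"
}}

```text
time_s: 12.23
position: [0.5736, 0.2767, 0.0604]
tool_rot: [[0.935, 0.356, 0.0], [0.356, -0.935, 0.0], [0.0, 0.0, -1.0]]
ft_force: [0.1, 0.5, -0.2]
grip_width: 0.0515
```

{"op": "arm_command", "data": {
  "rows": "0.6 0 0 1 0 0 0;0.6 0 0 0 0 0 0;0.6 0 0 0 0 0 0"
}}

```text
time_s: 12.48
position: [0.5738, 0.2767, 0.0598]
tool_rot: [[0.935, 0.356, 0.001], [0.356, -0.935, 0.0], [0.001, 0.0, -1.0]]
ft_force: [0.2, -0.2, 3.0]
grip_width: 0.0519
```

{"op": "arm_command", "data": {
  "rows": "0.6 0 0 1 0 0 0;0.6 0 0 0 0 0 0;0.6 0 0 0 0 0 0"
}}

```text
time_s: 12.73
position: [0.5741, 0.2769, 0.0593]
tool_rot: [[0.935, 0.356, 0.002], [0.356, -0.935, 0.0], [0.002, 0.0, -1.0]]
ft_force: [-0.5, -0.6, 6.3]
grip_width: 0.0518
```

Contact came at an edge height of about 69 mm, which is the bead, with no sideways force. Now I'll press through.

{"op": "arm_command", "data": {
  "rows": "0.6 0 0 1 0 0 0;0.6 0 0 0 0 0 0;0.6 0 0 0 0 0 0",
  "squeeze": 100
}}

```text
time_s: 12.98
position: [0.5742, 0.2768, 0.0584]
tool_rot: [[0.935, 0.356, 0.002], [0.356, -0.935, 0.0], [0.002, 0.0, -1.0]]
ft_force: [-1.0, -0.9, 7.7]
grip_width: 0.0514
```

{"op": "arm_command", "data": {
  "rows": "0.6 0 0 1 0 0 0;0.6 0 0 0 0 0 0;0.6 0 0 0 0 0 0"
}}

```text
time_s: 13.23
position: [0.5739, 0.2767, 0.0573]
tool_rot: [[0.935, 0.356, 0.001], [0.356, -0.935, 0.0], [0.001, 0.0, -1.0]]
ft_force: [-1.7, -1.2, 7.9]
grip_width: 0.0512
```

{"op": "arm_command", "data": {
  "rows": "0.6 0 0 1 0 0 0;0.6 0 0 0 0 0 0;0.6 0 0 0 0 0 0"
}}

```text
time_s: 13.48
position: [0.5738, 0.2767, 0.0557]
tool_rot: [[0.935, 0.356, 0.001], [0.356, -0.935, 0.0], [0.001, 0.0, -1.0]]
ft_force: [1.0, -0.4, 3.3]
grip_width: 0.0512
```

{"op": "arm_command", "data": {
  "rows": "0.6 0 0 1 0 0 0;0.6 0 0 0 0 0 0;0.6 0 0 0 0 0 0"
}}

```text
time_s: 13.73
position: [0.573, 0.2767, 0.0536]
tool_rot: [[0.935, 0.356, -0.002], [0.356, -0.935, -0.0], [-0.002, -0.0, -1.0]]
ft_force: [-0.3, 0.8, -2.7]
grip_width: 0.0512
```

{"op": "arm_command", "data": {
  "rows": "0.6 0 0 1 0 0 0;0.6 0 0 0 0 0 0;0.6 0 0 0 0 0 0"
}}

```text
time_s: 13.98
position: [0.5734, 0.2767, 0.0531]
tool_rot: [[0.935, 0.356, -0.001], [0.356, -0.935, -0.0], [-0.001, -0.0, -1.0]]
ft_force: [-0.7, 0.6, -2.2]
grip_width: 0.0514
```

It clicked: the force peaked near 8 N and then dropped at an edge height of about 64 mm. I'll keep pressing until it is fully home.

{"op": "arm_command", "data": {
  "rows": "0.6 0 0 1 0 0 0;0.6 0 0 0 0 0 0;0.6 0 0 1 0 0 0;0.6 0 0 0 0 0 0;0.6 0 0 0 0 0 0"
}}

```text
time_s: 14.4
position: [0.5735, 0.2767, 0.0513]
tool_rot: [[0.935, 0.356, -0.0], [0.356, -0.935, -0.0], [-0.0, 0.0, -1.0]]
ft_force: [0.4, -0.6, -1.6]
grip_width: 0.0514
```

{"op": "arm_command", "data": {
  "rows": "0.6 0 0 1 0 0 0;0.6 0 0 0 0 0 0;0.6 0 0 1 0 0 0;0.6 0 0 0 0 0 0;0.6 0 0 0 0 0 0"
}}

```text
time_s: 14.82
position: [0.5736, 0.2769, 0.0502]
tool_rot: [[0.935, 0.356, 0.001], [0.356, -0.935, 0.0], [0.001, -0.0, -1.0]]
ft_force: [-3.2, -0.0, 5.5]
grip_width: 0.0514
```

{"op": "arm_command", "data": {
  "rows": "0.6 0 0 1 0 0 0;0.6 0 0 0 0 0 0;0.6 0 0 0 0 0 0"
}}

```text
time_s: 15.07
position: [0.5737, 0.2769, 0.0502]
tool_rot: [[0.934, 0.356, 0.001], [0.356, -0.934, 0.001], [0.001, 0.0, -1.0]]
ft_force: [-5.3, -1.2, 13.1]
grip_width: 0.0515
```

{"op": "arm_command", "data": {
  "rows": "0.6 0 0 1 0 0 0;0.6 0 0 0 0 0 0;0.6 0 0 0 0 0 0"
}}

```text
time_s: 15.32
position: [0.5737, 0.2769, 0.0501]
tool_rot: [[0.934, 0.356, 0.002], [0.356, -0.934, 0.001], [0.002, 0.0, -1.0]]
ft_force: [-7.9, -2.0, 19.4]
grip_width: 0.051
```

It is hard home: the TCP stopped at 50.1 mm (edge about 59.2 mm) and force rises steeply. I'll ease off the sideways load that built up from arm flex.

{"op": "arm_command", "data": {
  "rows": "0.6 -0.5 -0.2 0 0 0 0;0.6 0 0 0 0 0 0;0.6 0 0 0 0 0 0"
}}

```text
time_s: 15.57
position: [0.5736, 0.2769, 0.0501]
tool_rot: [[0.934, 0.356, 0.003], [0.356, -0.935, 0.001], [0.003, 0.0, -1.0]]
ft_force: [-5.2, -1.8, 17.4]
grip_width: 0.0511
```

{"op": "arm_command", "data": {
  "rows": "0.6 -0.4 -0.2 0.5 0 0 0;0.6 0 0 0 0 0 0;0.6 0 0 0 0 0 0"
}}

```text
time_s: 15.82
position: [0.5736, 0.2769, 0.0501]
tool_rot: [[0.935, 0.356, 0.004], [0.356, -0.935, 0.001], [0.004, 0.001, -1.0]]
ft_force: [-4.6, -1.8, 20.3]
grip_width: 0.0512
```

{"op": "arm_command", "data": {
  "rows": "0.6 -0.3 -0.1 0.5 0 0 0;0.6 0 0 0 0 0 0;0.6 0 0 0 0 0 0;0.6 0 0 0 0 0 0;0.6 0 0 0 0 0 0"
}}

```text
time_s: 16.23
position: [0.5737, 0.2769, 0.0501]
tool_rot: [[0.935, 0.356, 0.005], [0.356, -0.935, 0.001], [0.005, 0.001, -1.0]]
ft_force: [-5.7, -2.1, 22.4]
grip_width: 0.0514
```

```bash
python3 - <<'E'
from h import *
a,m=snap('wrist','w9.png');b,n=snap('scene','s3.png')
s=readout.observe();print(s['time_s'],s['position'],s['ft_force'].round(1),s['wrist_torque'].round(2),s['grip_width'])
x=cv2.resize(a[140:300,230:410],(450,400));y=cv2.resize(b[110:230,250:450],(333,200),interpolation=2);z=cv2.resize(b,(333,200),interpolation=3)
cv2.imwrite('pics/m9.png',np.hstack([x,np.vstack([y,z])])[:,:,::-1])
E
```

```text
16.3333 [0.5736492  0.27694029 0.05007198] [-6.  -3.  22.2] [-0.41  1.    0.06] 0.051605571731672066
```

View pics/m9.png

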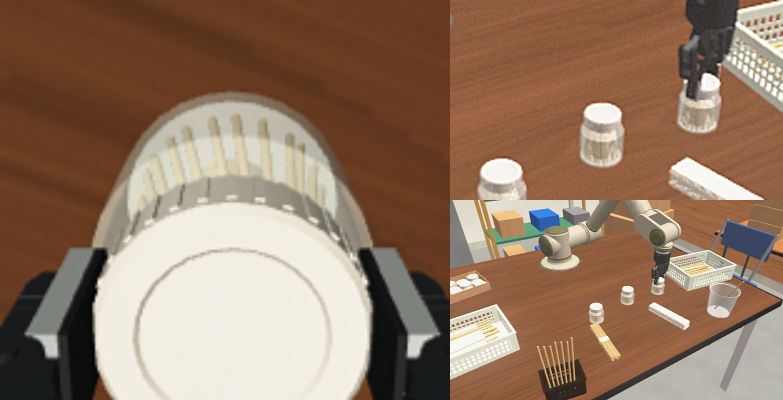

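The cap sits level on the upright jar at the same relative height as on the closed jars, and the other objects are where they were. The push is steady at about 22 N, so I'm handing the job in.

```bash
python3 -c "
from rig import env
print(env.close_job())"
```

```text
the job is handed in; nothing more can be done
None
```

The snap cap is on the open jar, pressed past the click to fully home. I handed the job in at about 16 s with the arm still holding it down.

**Pressing:** The cap met the bead with its edge at about 69 mm. The force rose to about 8 N and dropped at about 64 mm (the click). I kept pressing to a hard stop at about 59 mm.

**Last checks:**
- **Force:** the push was steady at about 22 N down, with the cap gripped by its side. About 6 N of sideways load remained, which I only partly relieved.
- **Jar:** it stands upright. The tool drifted no more than about 1 mm sideways during the press.
- **Other things:** the closed jars, sleeves and bundle looked unmoved in the final scene picture. I did not re-measure them.

**What disagreed:**
- **Fingertips:** they stand well behind the nominal TCP (about 9 mm behind it at a 34 mm opening), not 17 mm ahead as stated. My first closing therefore shut above the cap without touching it. I measured the real depth in the wrist view and regripped lower.
- **Cap width:** the gripper read 51 to 52 mm on the 54 mm cap.
- **Jar position:** the top camera put the jar about 5 mm off in y from the wrist camera. I went by the wrist camera, and the cap slid onto the neck without resistance until it reached the bead.

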